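# Set the battery tester to coin cell and press test

### The arm

A 7-joint arm with a two-finger parallel gripper is mounted at the origin on the work surface. World frame = base frame: x ahead of the robot, y to its left, z up, the work surface at z = 0. Lengths are in m, angles in rad, forces in N, time in s.
With the tool pointing down it reaches from about 0.425 to 0.875 m from the base axis. Payload 9.9 kg.
Tool frame: the origin (TCP) lies where the fingers leave the gripper's body, on its centre line; the fingertips stand 73 mm ahead of it and the grasp point (between the pads) lies 54 mm ahead of it (bot.tcp_to_tips is the z of the fingertips in the tool frame, in m); z points along the fingers, y is the direction in which the jaws open and shut (so a half turn about z gives the same grasp; the last joint's range is limited). The gripper opens to 85 mm and grips with 20 to 120 N. Pads are 22 mm wide; open, the fingers measure 114 mm over their backs; the gripper's body (76 mm by 85 mm) begins 54 mm behind the grasp point. The pads swing forward as they close: fully open they stand 13 mm farther back than shut.
Start: joints at [-1.22, 0.576, 0.025, 1.437, -0.015, 1.129, -0.057], TCP at [0.284, 0.612, 0.304] pointing down, gripper open.
Joint ranges: [-2.76, 2.76], [-0.34, 2.15], [-1.52, 1.57], [0.19, 2.46], [-1.09, 4.23], [0.17, 1.99], [-2.82, 2.82]. Speed limits (rad/s): [2.22, 2.22, 3.01, 3.01, 3.14, 3.14, 3.14].

### API

Orientations are given as a unit quaternion [x, y, z, w].
In Python, from cell import bot gives the robot as it stands.
- The arm moves only by the tool carry_out, never from a script. Its argument "commands" is a list of rows, each an object of numbers: "rx", "ry", "rz": the turn, a rotation vector about the world's x, y, z in degrees; "dx", "dy", "dz": the shift along the world's x, y, z in m; "claw": the finger opening in m, from 0 to 0.0854. A call has 1 to 10 rows; each row shifts and turns the commanded pose from where the row before left it; what a row does not reach is not made up. A row lasts 1/8 s, in which the tool goes at most 62.5 mm and 10.7 degrees, less where a joint would pass 70% of its speed; a pose out of reach is approached as far as the arm can. A call is refused whole if a number of a shift passes 0.0625 or a number of a turn 10.7, either way. A call with a gripper value outside its range is refused whole. The fingers move at their own pace and stop on an object; the grip force is fixed at half the most. Time passes only in rows, so rows that do not move let the fingers close. It gives the time, the measured TCP pose, the force and the opening at its end, in the units of the state.
- bot.get_state(): the state, without advancing time (a new reading comes with each control period).
- bot.read_camera(name): name is "side" or "top"; returns (picture, depth): 480x640x3 uint8, red, green, blue; 480x640 float32, m along the optical axis (not along the pixel's ray), 0 where there is no reading.
- bot.camera_model(name): a dict with "vertical_fov" (degrees; the focal length in pixels is half the picture's height over the tangent of half this angle, whatever the lens; pixels are square), "cx", "cy" (the principal point, pixels), "origin" and "attitude" of the camera in the world. Camera axes: x right, y up, looking along -z (the intrinsics and any distortion apply to the point x, -y, -z); pixel columns grow to the right and rows downward; lengths in m; the calibration is good to about 2 mm. A picture is of the moment at which its call begins. camera_model takes no time and is no camera call.
- bot.sign_off(): hands the job in, once; it reports no verdict.
The state is a dict: "time": time; "q": joint angles; "joint_velocities": joint speeds; "effort": joint torques, N m; "eef_pos": TCP position; "tcp_rot": TCP orientation; "ft_force": force on the tool from outside, world axes, zero at the start; "ft_torque": the same for the moment, N m; "finger_gap": finger opening in m.
Only numpy, scipy, OpenCV 4.12 (cv2) and the standard library are available. Lean on these libraries where they do the work, as an engineer would, in place of code of your own. Each camera call takes 0.05 s, during which the arm holds its last target. There are 200 camera calls.

### The job

Set the battery tester for the coin cell that lies in it: with the fingertips, push the selector's upright tab round until it points at the middle of the coin symbol (the plain round disc), then press the white test button all the way down and let it come back up. Only push and press: do not pinch the tab, do not press the button before the selector is set, and leave the batteries and the other loose things where they are.

Things in the scene. Friction and masses are not known exactly. Their poses are not given: they have to be found in the camera images.
- tester: grey desktop battery tester, a box 222 (x) x 214 (y) x 45 mm high, fixed to the desk. Origin: at desk level, vertically below the selector's axis; the box runs from x -122 to +100 mm and y -107 to +107 mm. +z up, +x towards the far (symbol) edge, -x towards the button edge. A small dark display lies flush between button and cell well.
- selector_axis (a point): centre of the selector dial, on its axis of turning, at the height of the tester's top face (45 mm above the desk). The dial is a white disc of radius 42 mm, its top 12 mm above this face. This frame turns with the dial: its x axis points where the tab points.
- selector (a joint): angle of the selector, rad, about the vertical: 0 = tab points along the tester's +x (small off dot), positive = counterclockwise seen from above; end stops at +-1.75. It has no spring or clicks: steady friction of about 0.08 N m (about 1.7 N at the tab) and it stays where it is left.
- tab_mid (a point): middle of the selector's upright tab, 48 mm from the axis and 30 mm above the tester's top. The tab is a black fin, 14 mm thick across, 26 to 30 mm long along the radius (33 to 63 mm from the axis), rising from 4 to 42 mm above the tester's top. Its left and right faces (5 mm layers selector_c2 and selector_c3) must not be pressed together. It is also the pointer: it points straight outwards from the axis.
- pointing (a point): the point on the tester's top at which the tab points: on the line from the axis through the tab, 80 mm from the axis. It turns with the selector.
- symbol_coin: round white plate 35 mm across and 2 mm thick on the tester's top, centred 80 mm from the selector's axis; its black relief shows the coin cell: one plain filled disc, 24 mm across. Origin: centre of its underside. The four plates are alike but for the picture and change places among four spots, at about +-41 and +-80 degrees from the tester's x axis.
- symbol_pencil: round white plate 35 mm across and 2 mm thick on the tester's top, centred 80 mm from the selector's axis; its black relief shows the pencil cell: one long narrow bar 23 x 10 mm with a nub on its end. Origin: centre of its underside. The four plates are alike but for the picture and change places among four spots, at about +-41 and +-80 degrees from the tester's x axis.
- symbol_block: round white plate 35 mm across and 2 mm thick on the tester's top, centred 80 mm from the selector's axis; its black relief shows the block battery: a wide rectangle with two small studs. Origin: centre of its underside. The four plates are alike but for the picture and change places among four spots, at about +-41 and +-80 degrees from the tester's x axis.
- symbol_pack: round white plate 35 mm across and 2 mm thick on the tester's top, centred 80 mm from the selector's axis; its black relief shows the three-cell pack: three parallel bars. Origin: centre of its underside. The four plates are alike but for the picture and change places among four spots, at about +-41 and +-80 degrees from the tester's x axis.
- test_button_top (a point): centre of the top of the round white test button, radius 15 mm, in a black collar of radius 23 mm standing 12 mm above the tester's top; the button's top stands 22 mm above the tester's top, at x -90, y -62 mm in the tester's frame. It moves down with the button.
- test_button (a joint): travel of the test button, m: 0 = up, 0.006 = all the way down; a spring of about 1.5 N at first and 5 N when fully down brings it back up.
- coin_cell: loose steel coin cell, 24 mm across, 5 mm thick, lying in a shallow black ring (3 mm high, 40 mm outside) on the tester's top at x -90, y +62 mm; leave it. Origin: centre of its underside.
- pencil_cell: loose pencil cell, 14 mm across, 50 mm tall, standing on the desk to the left of the tester; leave it. Origin: centre of its foot.
- block_cell: loose block battery 17 x 26 x 48 mm standing on the desk to the right of the tester; leave it. Origin: centre of its foot.
- robot_car: loose white model robot car, 110 x 80 x 48 mm, on the desk to the left; leave it. Origin: under its centre, at desk level.
- mouse: loose black computer mouse, 108 x 60 x 34 mm, on the desk to the right; leave it. Origin: centre of its underside.
- gearmotor: loose yellow gear motor, 92 x 22 x 19 mm, lying just beyond the tester; leave it. Origin: centre of its gearbox's underside.
- toy_wheel: loose rubber-tyred model wheel, 60 mm across, 18 mm thick, lying flat beyond the tester on the left; leave it. Origin: centre of its underside.

How it is judged:
By the outcome, as a careful person would: the job done as asked, in the order asked, and still so for the second after the job is handed in, with the robot touching nothing.
It also fails if it takes over 42 s, if anything falls off the work surface, if the arm or the gripper's body presses on something with over 40 N, if the wrist force passes 120 N, or if a joint passes its speed limit or range.

## Working session

There is one attempt and no reset: what is moved stays moved. The work goes in short steps, Python scripts to look and compute and a tool call to move; the robot and the scene stay as the last step left them, time stands still between calls to the robot, and variables do not carry over. Pictures are saved under pics/ and viewed, about 8 in all and at most 12, crops included, and the job is handed in when it is done.

Besides the shell and the picture viewer there is one more tool, called after ">>>" as name(argument=value, ...), one argument or row to a line, values as JSON. carry_out: Moves the arm, as the interface text tells. Its arguments: {"type":"object","properties":{"commands":{"type":"array","items":{"type":"object","properties":{"rx":{"type":"number"},"ry":{"type":"number"},"rz":{"type":"number"},"dx":{"type":"number"},"dy":{"type":"number"},"dz":{"type":"number"},"claw":{"type":"number"}}}}},"required":["commands"]}

```bash
mkdir -p pics; ls
python3 - <<'E'
from cell import bot
import cv2
for n in("top","side"):
    p,d=bot.read_camera(n); cv2.imwrite(f"pics/{n}0.png",p[:,:,::-1]); m=bot.camera_model(n); print(n,m)
print(bot.get_state())
E
```

```text
pics
top {'vertical_fov': 47.89638055332584, 'cx': 322.07221755193234, 'cy': 232.78354353578442, 'origin': array([0.5102207 , 0.04901824, 1.08295142]), 'attitude': array([-0.03337079,  0.03227487,  0.71453133, -0.69806139])}
side {'vertical_fov': 47.5300509630724, 'cx': 325.9667851255315, 'cy': 238.06329184170247, 'origin': array([ 0.28134417, -0.40140136,  0.7368396 ]), 'attitude': array([ 0.32253051, -0.09734644, -0.27290557,  0.90112169])}
{'time': 0.1, 'q': array([-1.2198103 ,  0.57649446,  0.02485155,  1.43782446, -0.01498724,
        1.12898745, -0.05647384]), 'joint_velocities': array([-0.00048719, -0.00096047, -0.00013317, -0.00280713,  0.00063731,
       -0.00100796,  0.0003501 ]), 'effort': array([ 4.75536843e-03, -7.67308402e+01,  2.25756213e+00, -2.86604655e+01,
        1.59575179e-02,  8.63695925e-03, -4.81137442e-05]), 'eef_pos': array([0.28419105, 0.61193591, 0.30309753]), 'tcp_rot': array([ 2.15655088e-01,  9.76469302e-01, -7.55202498e-04, -1.18988880e-04]), 'ft_force': array([ 0.40612587, -0.26148482,  0.36992874]), 'ft_torque': array([-0.04181315, -0.02566791,  0.03659658]), 'finger_gap': 0.08534731178749179}
```

View pics/top0.png

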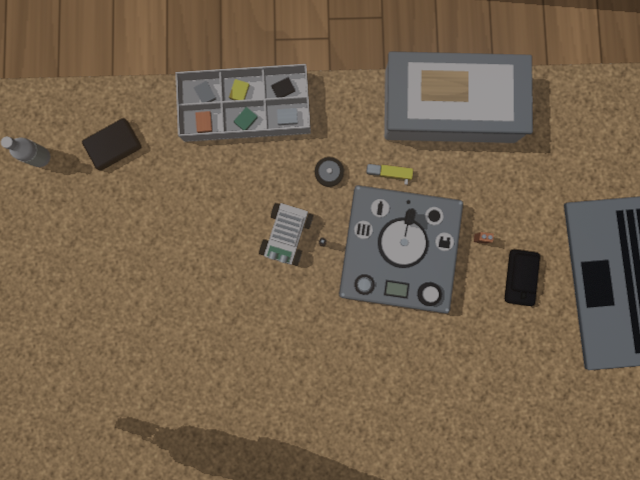

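View pics/side0.png

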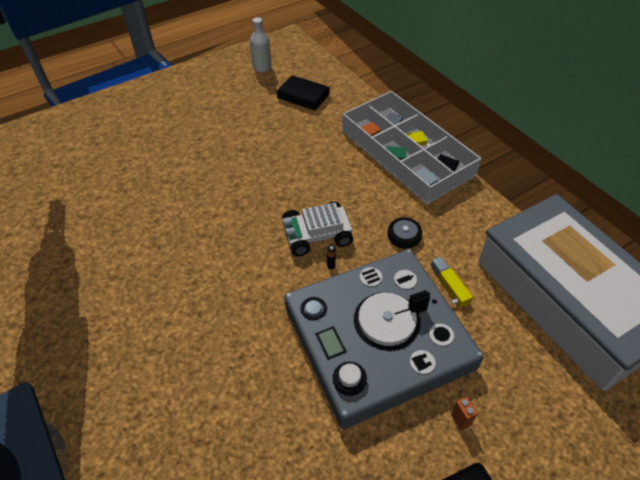

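The top view shows the coin plate at about (434,215), the block at (444,241), the pencil at (380,208) and the pack at (363,229). The dial is at (403,242), the tab at (409,216) and the button at (430,294). The side view agrees.

```bash
cat > h.py <<'E'
import numpy as np,cv2
from cell import bot
from scipy.spatial.transform import Rotation as R
def ray(n,u,v,z):
    m=bot.camera_model(n); f=240/np.tan(np.radians(m["vertical_fov"]/2))
    d=R.from_quat(m["attitude"]).apply([(u-m["cx"])/f,-(v-m["cy"])/f,-1]); o=m["origin"]
    return o+d*(z-o[2])/d[2]
def project(n,P):
    m=bot.camera_model(n); f=240/np.tan(np.radians(m["vertical_fov"]/2))
    c=R.from_quat(m["attitude"]).inv().apply(np.array(P)-m["origin"])
    return m["cx"]+f*c[0]/-c[2], m["cy"]-f*c[1]/-c[2]
def blobs(mask,amin):
    c,_=cv2.findContours(mask.astype(np.uint8),cv2.RETR_EXTERNAL,cv2.CHAIN_APPROX_NONE)
    return [(cv2.minEnclosingCircle(k),cv2.contourArea(k)) for k in c if cv2.contourArea(k)>amin]
E
python3 - <<'E'
from h import *
for n,box in(("top",(335,180,470,320)),("side",(280,245,490,425))):
    p=cv2.imread(f"pics/{n}0.png"); x0,y0,x1,y1=box
    c=p[y0:y1,x0:x1]; hsv=cv2.cvtColor(c,cv2.COLOR_BGR2HSV)
    m=(hsv[...,2]>140)&(hsv[...,1]<50)
    for (ctr,r),a in blobs(m,30):
        u,v=ctr[0]+x0,ctr[1]+y0
        print(n,round(u,1),round(v,1),round(r,1),a,[ray(n,u,v,z).round(4)[:2] for z in(.047,.057,.067)])
    cv2.imwrite(f"pics/{n}0c.png",cv2.resize(c,None,fx=4 if n=="top" else 3,fy=4 if n=="top" else 3,interpolation=cv2.INTER_CUBIC))
E
```

```text
top 430.4 293.9 7.0 137.0 [array([ 0.4851, -0.1539]), array([ 0.4853, -0.152 ]), array([ 0.4856, -0.15  ])]
top 444.5 241.0 8.8 44.0 [array([ 0.5853, -0.1854]), array([ 0.5846, -0.1831]), array([ 0.5838, -0.1809])]
top 403.2 241.8 21.3 1255.0 [array([ 0.5856, -0.106 ]), array([ 0.5849, -0.1045]), array([ 0.5841, -0.103 ])]
top 433.9 215.4 8.6 35.0 [array([ 0.6353, -0.167 ]), array([ 0.6341, -0.1649]), array([ 0.6329, -0.1629])]
top 383.0 207.5 7.6 46.5 [array([ 0.653 , -0.0694]), array([ 0.6517, -0.0683]), array([ 0.6503, -0.0671])]
top 377.5 207.0 8.1 48.5 [array([ 0.6543, -0.0588]), array([ 0.6529, -0.0578]), array([ 0.6515, -0.0567])]
side 349.5 373.5 10.1 284.5 [array([ 0.4895, -0.1461]), array([ 0.4865, -0.1498]), array([ 0.4834, -0.1535])]
side 422.4 360.9 12.8 143.5 [array([ 0.5841, -0.1866]), array([ 0.5797, -0.1897]), array([ 0.5753, -0.1929])]
side 441.5 334.0 11.9 115.0 [array([ 0.634 , -0.1695]), array([ 0.6289, -0.1729]), array([ 0.6238, -0.1762])]
side 312.5 306.5 7.0 118.0 [array([ 0.5055, -0.0283]), array([ 0.5022, -0.0337]), array([ 0.499 , -0.0391])]
side 387.0 317.2 28.4 1982.5 [array([ 0.5862, -0.1043]), array([ 0.5818, -0.1086]), array([ 0.5774, -0.1129])]
side 405.0 278.5 11.3 300.0 [array([ 0.6517, -0.0649]), array([ 0.6463, -0.0698]), array([ 0.641 , -0.0747])]
side 372.8 276.8 9.1 39.5 [array([ 0.6123, -0.0347]), array([ 0.6075, -0.04  ]), array([ 0.6027, -0.0454])]
side 368.6 275.4 9.0 44.0 [array([ 0.6085, -0.029 ]), array([ 0.6038, -0.0344]), array([ 0.599 , -0.0398])]
```

View pics/top0c.png

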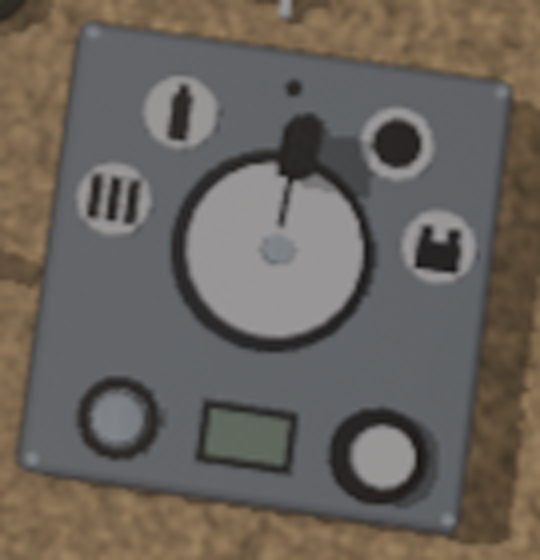

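Run:
```python
from h import *
A=np.array([.5835,-.1055])
for s,pt,z in(("tab",(301,146),.087),("tabtop",(305,125),.087),("slit",(290,180),.057),("dialhub",(278,249),.06),("dot",(293,88),.046),("coin",(398,144),.047),("pack",(114,199),.047),("pencil",(180,112),.047),("block",(438,247),.047)):
    q=ray("top",335+pt[0]/4,180+pt[1]/4,z)[:2]; w=q-A
    print(s,q.round(4),np.hypot(*w).round(4),np.degrees(np.arctan2(w[1],w[0])).round(1))
```

```text
tab [ 0.6295 -0.1148] 0.0469 -11.4
tabtop [ 0.6393 -0.117 ] 0.0569 -11.7
slit [ 0.6169 -0.1139] 0.0344 -14.0
dialhub [ 0.5838 -0.1064] 0.001 -71.9
dot [ 0.6628 -0.1187] 0.0804 -9.5
coin [ 0.6342 -0.1682] 0.0806 -51.1
pack [ 0.6107 -0.0304] 0.0799 70.1
pencil [ 0.6522 -0.0636] 0.0805 31.4
block [ 0.5839 -0.1853] 0.0798 -89.7
```

>>> carry_out(
  commands=[
    {"dx":0.0276,"dy":-0.0528,"rz":-2,"claw":0},
    {"dx":0.0276,"dy":-0.0528,"rz":-2,"claw":0},
    {"dx":0.0276,"dy":-0.0528,"rz":-2,"claw":0},
    {"dx":0.0276,"dy":-0.0528,"rz":-2,"claw":0},
    {"dx":0.0276,"dy":-0.0528,"rz":-2,"claw":0},
    {"dx":0.0276,"dy":-0.0528,"rz":-2,"claw":0},
    {"dx":0.0276,"dy":-0.0528,"rz":-2,"claw":0},
    {"dx":0.0276,"dy":-0.0528,"rz":-2,"claw":0},
    {"dx":0.0276,"dy":-0.0528,"rz":-2,"claw":0},
    {"dx":0.0276,"dy":-0.0528,"rz":-2,"claw":0},
  ],
)

```text
$.commands[0]: bad value
```

>>> carry_out(
  commands=[
    {"dx":0.0276,"dy":-0.0528,"dz":0.0,"rx":0.0,"ry":0.0,"rz":-2.0,"claw":0.001},
  ],
)

```text
time: 0.22
eef_pos: [0.3087, 0.5621, 0.3025]
tcp_rot: [0.23, 0.973, 0.0, -0.001]
ft_force: [1.6, -0.8, -0.4]
finger_gap: 0.0696
```

>>> carry_out(
  commands=[
    {"dx":0.0276,"dy":-0.0528,"dz":0,"rx":0,"ry":0,"rz":-2,"claw":0},
    {"dx":0.0276,"dy":-0.0528,"dz":0,"rx":0,"ry":0,"rz":-2,"claw":0},
    {"dx":0.0276,"dy":-0.0528,"dz":0,"rx":0,"ry":0,"rz":-2,"claw":0},
    {"dx":0.0276,"dy":-0.0528,"dz":0,"rx":0,"ry":0,"rz":-2,"claw":0},
    {"dx":0.0276,"dy":-0.0528,"dz":0,"rx":0,"ry":0,"rz":-2,"claw":0},
    {"dx":0.0276,"dy":-0.0528,"dz":0,"rx":0,"ry":0,"rz":-2,"claw":0},
    {"dx":0.0276,"dy":-0.0528,"dz":0,"rx":0,"ry":0,"rz":-2,"claw":0},
    {"dx":0.0276,"dy":-0.0528,"dz":0,"rx":0,"ry":0,"rz":-2,"claw":0},
    {"dx":0.0276,"dy":-0.0528,"dz":0,"rx":0,"ry":0,"rz":-2,"claw":0},
    {"dx":0.0276,"dy":-0.0528,"dz":0,"rx":0,"ry":0,"rz":-2,"claw":0},
  ],
)

```text
time: 1.48
eef_pos: [0.5885, 0.0297, 0.3037]
tcp_rot: [0.398, 0.917, -0.0, -0.0]
ft_force: [0.7, 0.3, 1.1]
finger_gap: 0.0
```

>>> carry_out(
  commands=[
    {"dx":0.0265,"dy":-0.05,"dz":0,"rx":0,"ry":0,"rz":-1,"claw":0},
    {"dx":0.0265,"dy":-0.051,"dz":0,"rx":0,"ry":0,"rz":-1,"claw":0},
    {"dx":0,"dy":0,"dz":-0.06,"rx":0,"ry":0,"rz":-1,"claw":0},
    {"dx":0,"dy":0,"dz":-0.06,"rx":0,"ry":0,"rz":-1,"claw":0},
    {"dx":0,"dy":0,"dz":-0.03,"rx":0,"ry":0,"rz":0,"claw":0},
    {"dx":0,"dy":0,"dz":-0.015,"rx":0,"ry":0,"rz":0,"claw":0},
    {"dx":0,"dy":0,"dz":0,"rx":0,"ry":0,"rz":0,"claw":0},
  ],
)

```text
time: 2.35
eef_pos: [0.6408, -0.0696, 0.1384]
tcp_rot: [0.43, 0.903, -0.0, -0.001]
ft_force: [0.1, -0.7, 0.1]
finger_gap: -0.0001
```

Run:
```python
from h import *
p,_=bot.read_camera("side"); cv2.imwrite("pics/s1.png",cv2.resize(p[200:440,260:500,::-1],None,fx=2.5,fy=2.5))
s=bot.get_state();print(s["eef_pos"],s["ft_force"],R.from_quat(s["tcp_rot"]).apply([0,1,0]))
```

```text
[ 0.64135591 -0.06967334  0.13958654] [-0.33767477 -0.15331583  1.31896698] [7.76175638e-01 6.30516570e-01 4.83793991e-04]
```

View pics/s1.png

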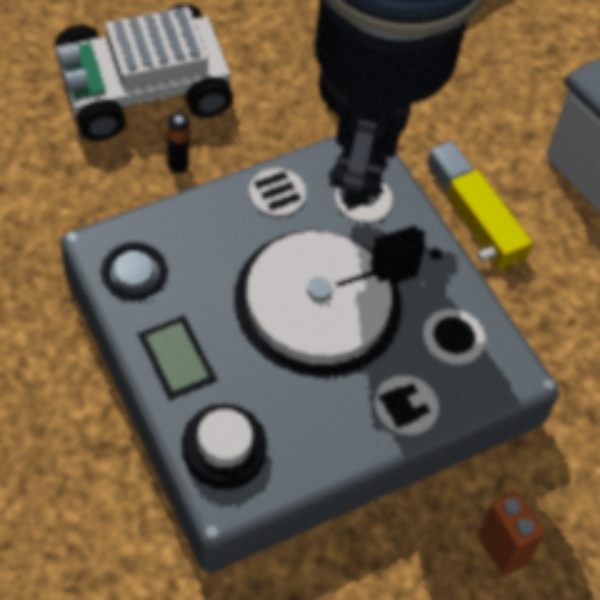

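>>> carry_out(
  commands=[
    {"dx":0,"dy":-0.008,"dz":0,"rx":0,"ry":0,"rz":0,"claw":0},
    {"dx":0,"dy":-0.008,"dz":0,"rx":0,"ry":0,"rz":0,"claw":0},
    {"dx":-0.001,"dy":-0.006,"dz":0,"rx":0,"ry":0,"rz":0,"claw":0},
    {"dx":-0.001,"dy":-0.006,"dz":0,"rx":0,"ry":0,"rz":0,"claw":0},
    {"dx":-0.001,"dy":-0.006,"dz":0,"rx":0,"ry":0,"rz":0,"claw":0},
    {"dx":-0.001,"dy":-0.006,"dz":0,"rx":0,"ry":0,"rz":0,"claw":0},
    {"dx":-0.001,"dy":-0.006,"dz":0,"rx":0,"ry":0,"rz":0,"claw":0},
    {"dx":-0.001,"dy":-0.004,"dz":0,"rx":0,"ry":0,"rz":0,"claw":0},
    {"dx":0,"dy":0,"dz":0,"rx":0,"ry":0,"rz":0,"claw":0},
  ],
)

```text
time: 3.52
eef_pos: [0.6347, -0.1204, 0.1388]
tcp_rot: [0.43, 0.903, -0.0, 0.0]
ft_force: [-0.2, -0.2, 0.0]
finger_gap: -0.0001
```

Run:
```python
from h import *
p,_=bot.read_camera("side"); cv2.imwrite("pics/s2.png",cv2.resize(p[240:400,340:500,::-1],None,fx=3.75,fy=3.75,interpolation=cv2.INTER_CUBIC))
s=bot.get_state();print(s["eef_pos"],s["ft_force"])
```

```text
[ 0.6348397  -0.12017821  0.13887216] [ 0.17195947  0.62368483 -0.23493287]
```

View pics/s2.png

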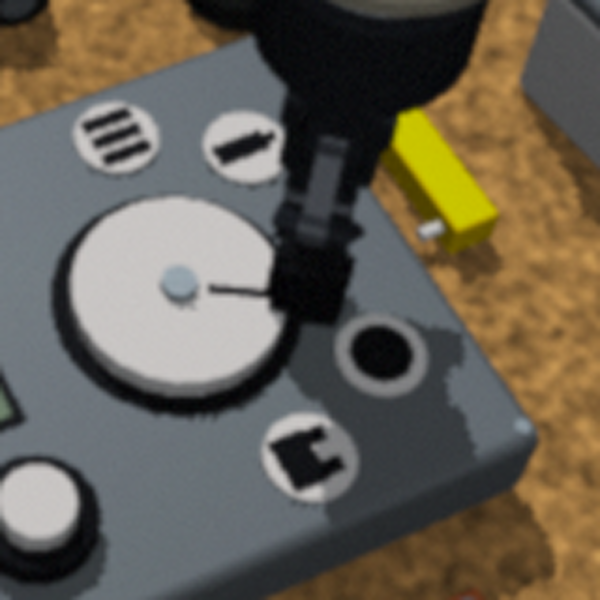

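Run:
```python
from h import *
g=lambda u,v,z:ray("side",340+u/3.75,240+v/3.75,z)[:2]
a,b=g(210,288,.0575),g(270,293,.0575); w=b-a; print(a,b,np.degrees(np.arctan2(w[1],w[0])))
c=g(381,352,.048);h=g(180,283,.06);w=c-h;print(h,c,np.degrees(np.arctan2(w[1],w[0])),np.hypot(*w)); w=b-h;print(np.degrees(np.arctan2(w[1],w[0])))
```

```text
[ 0.59277843 -0.11543834] [ 0.61054592 -0.12995767] -39.25517084525699
[ 0.58343963 -0.1083587 ] [ 0.63377028 -0.16977606] -50.66587261790834 0.07940570931194608
-38.548712816799075
```

>>> carry_out(
  commands=[
    {"dx":-0.001,"dy":-0.005,"dz":0,"rx":0,"ry":0,"rz":0,"claw":0},
    {"dx":-0.001,"dy":-0.005,"dz":0,"rx":0,"ry":0,"rz":0,"claw":0},
    {"dx":0,"dy":0,"dz":0,"rx":0,"ry":0,"rz":0,"claw":0},
    {"dx":0,"dy":0,"dz":0,"rx":0,"ry":0,"rz":0,"claw":0},
  ],
)

```text
time: 4.08
eef_pos: [0.6328, -0.13, 0.1389]
tcp_rot: [0.43, 0.903, -0.0, 0.0]
ft_force: [0.0, -0.8, 0.4]
finger_gap: 0.0005
```

Run:
```python
from h import *
p,_=bot.read_camera("side"); cv2.imwrite("pics/s3.png",cv2.resize(p[270:370,350:450,::-1],None,fx=6,fy=6,interpolation=cv2.INTER_CUBIC))
s=bot.get_state();print(s["eef_pos"],s["ft_force"])
```

```text
[ 0.6328609  -0.12986037  0.13889075] [-0.43286622  0.12942868  1.62124089]
```

View pics/s3.png

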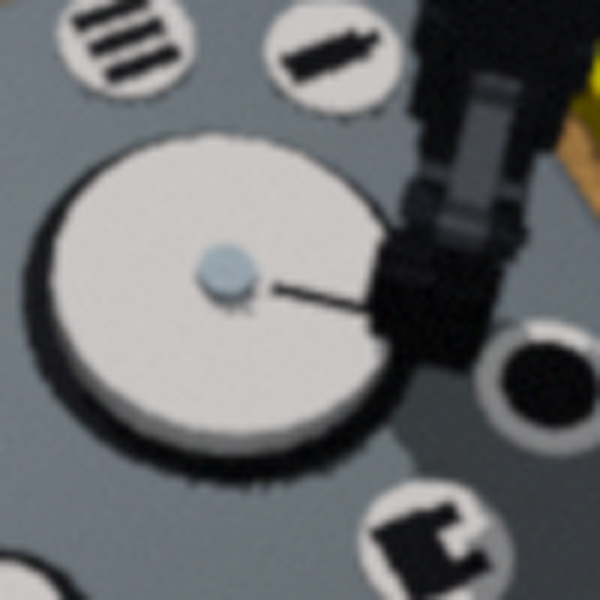

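Run:
```python
from h import *
g=lambda u,v,z:ray("side",350+u/6,270+v/6,z)[:2]
an=lambda w:np.degrees(np.arctan2(w[1],w[0]))
a,b=g(278,288,.0575),g(366,309,.0575); h=g(227,270,.06); c=g(550,385,.048)
print(an(b-a),an(b-h),an(c-h))
```

```text
-49.449930148304105 -49.520535386249946 -51.486315047679305
```

>>> carry_out(
  commands=[
    {"dx":-0.001,"dy":-0.0008,"dz":0,"rx":0,"ry":0,"rz":0,"claw":0},
    {"dx":0,"dy":0,"dz":0,"rx":0,"ry":0,"rz":0,"claw":0},
    {"dx":0,"dy":0,"dz":0,"rx":0,"ry":0,"rz":0,"claw":0},
    {"dx":0.015,"dy":0.013,"dz":0,"rx":0,"ry":0,"rz":0,"claw":0},
    {"dx":0.0,"dy":0.03,"dz":0.03,"rx":0,"ry":0,"rz":0,"claw":0},
    {"dx":0,"dy":0.03,"dz":0.05,"rx":0,"ry":0,"rz":0,"claw":0},
    {"dx":-0.03,"dy":0.05,"dz":0,"rx":0,"ry":0,"rz":0,"claw":0},
    {"dx":-0.03,"dy":0.05,"dz":0,"rx":0,"ry":0,"rz":0,"claw":0},
    {"dx":-0.03,"dy":0.05,"dz":0,"rx":0,"ry":0,"rz":0,"claw":0},
    {"dx":-0.03,"dy":0.05,"dz":0,"rx":0,"ry":0,"rz":0,"claw":0},
  ],
)

```text
time: 5.38
eef_pos: [0.5264, 0.1456, 0.2191]
tcp_rot: [0.429, 0.903, 0.0, 0.0]
ft_force: [1.5, 1.0, 0.4]
finger_gap: -0.0002
```

Run:
```python
from h import *
out=[]
for n,(x0,y0,w) in(("side",(350,270,100)),("top",(370,190,100))):
    p,_=bot.read_camera(n); out.append(cv2.resize(p[y0:y0+w,x0:x0+w,::-1],(400,400) ,interpolation=cv2.INTER_CUBIC))
cv2.imwrite("pics/s4.png",np.hstack(out)); s=bot.get_state();print(s["eef_pos"])
```

```text
[0.52390683 0.15088916 0.21875637]
```

View pics/s4.png

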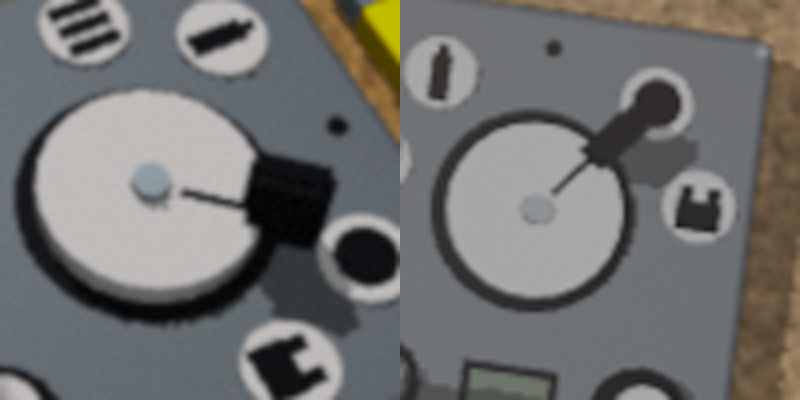

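Run:
```python
from h import *
an=lambda w:np.degrees(np.arctan2(w[1],w[0])).round(1)
s=lambda u,v,z:ray("side",350+u/4,270+v/4,z)[:2]
t=lambda u,v,z:ray("top",370+(u-400)/4,190+v/4,z)[:2]
a,b,h,c=s(183,191,.0575),s(243,206,.0575),s(151,181,.06),s(365,256,.048)
print("side",an(b-a),an(b-h),an(c-h))
a,b,h,c=t(555,192,.0575),t(590,160,.0575),t(538,208,.06),t(657,103,.048); tb=t(625,128,.087)
print("top",an(b-a),an(b-h),an(tb-h),an(c-h))
```

```text
side -50.2 -48.9 -51.1
top -49.2 -49.1 -47.6 -50.5
```

```bash
cat > line.py <<'E'
from h import *
A=np.array([.5835,-.1055])
for n in("side","top"):
    P=[];W=[]
    for k in range(2):
        p,_=bot.read_camera(n); g=cv2.GaussianBlur(cv2.cvtColor(p,cv2.COLOR_RGB2GRAY),(0,0),.6).astype(float)
        base=project(n,[*A,.057]); white=np.median(g[int(base[1])+8:int(base[1])+14,int(base[0])-5:int(base[0])+5])
        for r in np.arange(.017,.030,.0005):
            for a in np.arange(-62,-38,.5):
                q=A+r*np.array([np.cos(np.radians(a)),np.sin(np.radians(a))]); u,v=project(n,[*q,.057])
                w=white-cv2.getRectSubPix(g.astype(np.float32),(1,1),(u,v))[0,0]
                if w>25:P.append(q);W.append(w)
    P=np.array(P);W=np.array(W); c=(P*W[:,None]).sum(0)/W.sum(); D=(P-c)*np.sqrt(W)[:,None]
    d=np.linalg.svd(D,full_matrices=False)[2][0]; d*=np.sign(d[0])
    print(n,len(P),"line",np.degrees(np.arctan2(d[1],d[0])).round(2),"from A",np.degrees(np.arctan2(*(c-A)[::-1])).round(2))
    m=(g<60).astype(np.uint8); u,v=project(n,[.6345,-.1685,.048]); 
    L=cv2.connectedComponentsWithStats(m)[2:]; i=1+np.argmin(np.hypot(*(L[1][1:]-[u,v]).T))
    s=ray(n,*L[1][i],.049)[:2]; print(" coin",L[0][i][4],s.round(4),np.degrees(np.arctan2(*(s-A)[::-1])).round(2))
E
python3 line.py
```

```text
side 1680 line -49.44 from A -51.21
 coin 157 [ 0.6327 -0.1697] -52.55
top 1283 line -48.04 from A -45.42
 coin 59 [ 0.5809 -0.1837] -91.88
```

>>> carry_out(
  commands=[
    {"dx":0.031,"dy":-0.0525,"dz":0,"rx":0,"ry":0,"rz":0,"claw":0},
    {"dx":0.031,"dy":-0.0525,"dz":0,"rx":0,"ry":0,"rz":0,"claw":0},
    {"dx":0.031,"dy":-0.0525,"dz":0,"rx":0,"ry":0,"rz":0,"claw":0},
    {"dx":0.031,"dy":-0.0525,"dz":0,"rx":0,"ry":0,"rz":0,"claw":0},
    {"dx":0,"dy":-0.02,"dz":-0.04,"rx":0,"ry":0,"rz":0,"claw":0},
    {"dx":0,"dy":-0.02,"dz":-0.04,"rx":0,"ry":0,"rz":0,"claw":0},
    {"dx":0,"dy":-0.017,"dz":0,"rx":0,"ry":0,"rz":0,"claw":0},
    {"dx":0,"dy":0,"dz":0,"rx":0,"ry":0,"rz":0,"claw":0},
  ],
)

```text
time: 6.68
eef_pos: [0.6514, -0.1275, 0.1402]
tcp_rot: [0.432, 0.902, -0.0, 0.001]
ft_force: [0.7, 0.8, -0.1]
finger_gap: 0.0
```

>>> carry_out(
  commands=[
    {"dx":-0.009,"dy":-0.002,"dz":-0.001,"rx":0,"ry":0,"rz":0,"claw":0},
    {"dx":-0.007,"dy":-0.001,"dz":0,"rx":0,"ry":0,"rz":0,"claw":0},
    {"dx":-0.0026,"dy":-0.0005,"dz":0,"rx":0,"ry":0,"rz":0,"claw":0},
    {"dx":-0.002,"dy":-0.0005,"dz":0,"rx":0,"ry":0,"rz":0,"claw":0},
    {"dx":0,"dy":0,"dz":0,"rx":0,"ry":0,"rz":0,"claw":0},
    {"dx":0,"dy":0,"dz":0,"rx":0,"ry":0,"rz":0,"claw":0},
  ],
)

```text
time: 7.42
eef_pos: [0.6305, -0.1283, 0.1379]
tcp_rot: [0.43, 0.903, 0.0, 0.0]
ft_force: [-0.6, 0.9, 0.6]
finger_gap: 0.0002
```

```bash
python3 line.py; python3 -c "
from h import *
print(bot.get_state()['eef_pos'])"
```

```text
side 1693 line -49.25 from A -51.21
 coin 174 [ 0.633  -0.1698] -52.44
top 1312 line -47.94 from A -45.42
 coin 6 [ 0.6914 -0.1844] -36.18
[ 0.63042178 -0.12839024  0.13781253]
```

>>> carry_out(
  commands=[
    {"dx":-0.0013,"dy":-0.001,"dz":0,"rx":0,"ry":0,"rz":0,"claw":0},
    {"dx":0,"dy":0,"dz":0,"rx":0,"ry":0,"rz":0,"claw":0},
    {"dx":0,"dy":0,"dz":0,"rx":0,"ry":0,"rz":0,"claw":0},
  ],
)

```text
time: 8.0
eef_pos: [0.6292, -0.1294, 0.1379]
tcp_rot: [0.43, 0.903, 0.0, 0.0]
ft_force: [2.2, -0.4, -0.3]
finger_gap: 0.0001
```

```bash
python3 line.py; python3 -c "
from h import *
print(bot.get_state()['eef_pos'])"
```

```text
side 1687 line -50.62 from A -52.7
 coin 171 [ 0.6329 -0.17  ] -52.55
top 1365 line -52.59 from A -47.38
 coin 6 [ 0.6894 -0.1862] -37.33
[ 0.62919811 -0.12944735  0.13797097]
```

>>> carry_out(
  commands=[
    {"dx":0.015,"dy":0.013,"dz":0,"rx":0,"ry":0,"rz":0,"claw":0},
    {"dx":0.0,"dy":0.02,"dz":0.03,"rx":0,"ry":0,"rz":0,"claw":0},
    {"dx":0,"dy":0,"dz":0.05,"rx":0,"ry":0,"rz":0,"claw":0},
    {"dx":0,"dy":0,"dz":0.01,"rx":0,"ry":0,"rz":0,"claw":0},
    {"dx":-0.04,"dy":-0.014,"dz":0,"rx":0,"ry":0,"rz":0,"claw":0},
    {"dx":-0.04,"dy":-0.014,"dz":0,"rx":0,"ry":0,"rz":0,"claw":0},
    {"dx":-0.04,"dy":-0.014,"dz":0,"rx":0,"ry":0,"rz":0,"claw":0},
    {"dx":-0.04,"dy":-0.014,"dz":0,"rx":0,"ry":0,"rz":0,"claw":0},
    {"dx":0,"dy":0,"dz":0,"rx":0,"ry":0,"rz":0,"claw":0},
    {"dx":0,"dy":0,"dz":0,"rx":0,"ry":0,"rz":0,"claw":0},
  ],
)

```text
time: 9.45
eef_pos: [0.485, -0.1519, 0.2279]
tcp_rot: [0.43, 0.903, 0.0, 0.0]
ft_force: [-0.1, 0.1, 0.4]
finger_gap: 0.0003
```

```bash
python3 - <<'E'
from h import *
out=[]
for n,(x0,y0,w) in(("side",(330,260,130)),("top",(370,190,100))):
    p,_=bot.read_camera(n); out.append(cv2.resize(p[y0:y0+w,x0:x0+w,::-1],(400,400) ,interpolation=cv2.INTER_CUBIC))
cv2.imwrite("pics/s5.png",np.hstack(out)); s=bot.get_state();print(s["eef_pos"])
E
python3 line.py
```

```text
[ 0.48520481 -0.15170205  0.22770402]
side 1701 line -50.59 from A -52.7
 coin 150 [ 0.6328 -0.1696] -52.43
top 1335 line -52.51 from A -47.35
 coin 68 [ 0.5811 -0.1837] -91.73
```

View pics/s5.png

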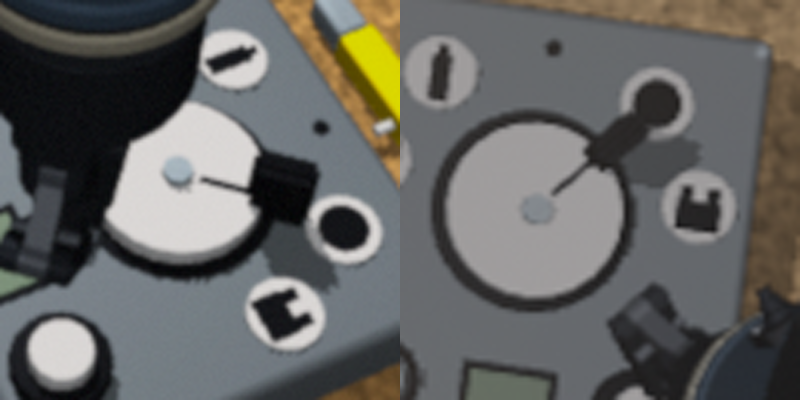

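>>> carry_out(
  commands=[
    {"dx":0,"dy":0,"dz":-0.05,"rx":0,"ry":0,"rz":0,"claw":0},
    {"dx":0,"dy":0,"dz":-0.03,"rx":0,"ry":0,"rz":0,"claw":0},
    {"dx":0,"dy":0,"dz":-0.006,"rx":0,"ry":0,"rz":0,"claw":0},
    {"dx":0,"dy":0,"dz":-0.002,"rx":0,"ry":0,"rz":0,"claw":0},
    {"dx":0,"dy":0,"dz":-0.002,"rx":0,"ry":0,"rz":0,"claw":0},
    {"dx":0,"dy":0,"dz":-0.002,"rx":0,"ry":0,"rz":0,"claw":0},
    {"dx":0,"dy":0,"dz":0,"rx":0,"ry":0,"rz":0,"claw":0},
  ],
)

```text
time: 10.62
eef_pos: [0.4846, -0.1526, 0.1365]
tcp_rot: [0.43, 0.903, 0.0, 0.001]
ft_force: [0.0, -0.4, 4.0]
finger_gap: -0.0001
```

>>> carry_out(
  commands=[
    {"dx":0,"dy":0,"dz":-0.001,"rx":0,"ry":0,"rz":0,"claw":0},
    {"dx":0,"dy":0,"dz":-0.001,"rx":0,"ry":0,"rz":0,"claw":0},
    {"dx":0,"dy":0,"dz":-0.001,"rx":0,"ry":0,"rz":0,"claw":0},
    {"dx":0,"dy":0,"dz":0,"rx":0,"ry":0,"rz":0,"claw":0},
  ],
)

```text
time: 11.12
eef_pos: [0.4846, -0.1526, 0.1336]
tcp_rot: [0.43, 0.903, 0.0, 0.001]
ft_force: [0.7, 0.6, 12.7]
finger_gap: 0.0003
```

>>> carry_out(
  commands=[
    {"dx":0,"dy":0,"dz":-0.0005,"rx":0,"ry":0,"rz":0,"claw":0},
    {"dx":0,"dy":0,"dz":0,"rx":0,"ry":0,"rz":0,"claw":0},
  ],
)

```text
time: 11.38
eef_pos: [0.4846, -0.1526, 0.1335]
tcp_rot: [0.43, 0.903, 0.0, 0.001]
ft_force: [-1.0, -0.1, 18.6]
finger_gap: -0.0002
```

>>> carry_out(
  commands=[
    {"dx":0,"dy":0,"dz":0.005,"rx":0,"ry":0,"rz":0,"claw":0},
    {"dx":0,"dy":0,"dz":0.01,"rx":0,"ry":0,"rz":0,"claw":0},
    {"dx":0,"dy":0,"dz":0.05,"rx":0,"ry":0,"rz":0,"claw":0},
    {"dx":0,"dy":0,"dz":0.05,"rx":0,"ry":0,"rz":0,"claw":0},
    {"dx":-0.02,"dy":0.05,"dz":0,"rx":0,"ry":0,"rz":0,"claw":0},
    {"dx":-0.02,"dy":0.05,"dz":0,"rx":0,"ry":0,"rz":0,"claw":0},
    {"dx":0,"dy":0.06,"dz":0,"rx":0,"ry":0,"rz":0,"claw":0},
    {"dx":0,"dy":0.06,"dz":0,"rx":0,"ry":0,"rz":0,"claw":0},
    {"dx":0,"dy":0.06,"dz":0,"rx":0,"ry":0,"rz":0,"claw":0},
    {"dx":0,"dy":0,"dz":0,"rx":0,"ry":0,"rz":0,"claw":0},
  ],
)

```text
time: 12.62
eef_pos: [0.443, 0.1325, 0.2472]
tcp_rot: [0.426, 0.905, 0.0, -0.001]
ft_force: [-1.0, -0.9, 0.5]
finger_gap: -0.0001
```

```bash
python3 - <<'E'
from h import *
out=[]
for n,(x0,y0,w,h) in(("side",(280,230,210,200)),("top",(300,150,210,200))):
    p,_=bot.read_camera(n); out.append(cv2.resize(p[y0:y0+h,x0:x0+w,::-1],(400,380) ,interpolation=cv2.INTER_CUBIC))
cv2.imwrite("pics/s6.png",np.hstack(out)); s=bot.get_state();print(s["eef_pos"],s["ft_force"])
E
python3 line.py
```

```text
[0.44331634 0.12766791 0.24718804] [-0.66884807 -0.80782942  0.65133945]
side 1665 line -50.53 from A -52.71
 coin 157 [ 0.6327 -0.1697] -52.55
top 1352 line -52.67 from A -47.4
 coin 65 [ 0.5812 -0.1836] -91.7
```

View pics/s6.png

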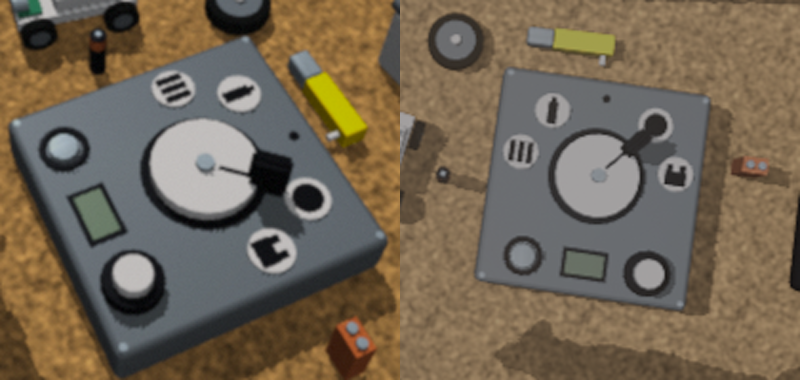

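The final picture shows the tab pointing at the coin disc, the button back up and everything else where it was.

```bash
python3 -c "
from cell import bot
print(bot.sign_off())"
```

```text
the job is handed in; nothing more can be done
None
```

The selector now points at the coin symbol, and after that I pressed the test button all the way down and let it come back up. I've handed the job in.

- **Selector:** I pushed the tab clockwise with the backs of the closed fingers, from about -11.5° to about -51° in world axes. It first stopped about 1.3° short, so I nudged it once more before touching the button.
- **Side view check:** the selector's line passes within about 0.2° of the coin's centre as seen from the dial's axis. The line's own direction reads -50.5°, against -50.5° to -51.5° for the coin. It read the same after the press.
- **Button:** the force rose past the 5 N spring to 18.6 N and the downward motion stopped, so it reached its stop. The last picture shows it back up.
- **Other things:** the batteries and other loose things in the last picture look unmoved, and the arm stands well clear. The clock stood at about 13 s of the 42 s.

**Check that failed:** my automatic line and coin measurement in the top view was unreliable. It gave -47° to -53° for the line and picked the wrong spot for the coin. For that view I relied on the picture itself, which shows the tab on the coin disc.

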